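Re-lock the cabbage slicer's food box with its ball-lock pin

TASK

The cabbage slicer's food box is locked near the robot by the orange-handled ball-lock pin in the left cheek. Pull the pin out, lay it in the steel tray and let go of it; slide the food box by its black knob all the way to the far stop; then take the pin again and push it fully home through the right cheek, from the right-hand side, so that the box is locked there, and let go. Do not knock over the sauce bottle or the cup.

Things in the scene. Friction and masses are not known exactly. Their poses are not given: they have to be found in the camera images.
- slicer: Cabbage slicer: white bed 340 x 220 x 28 mm, fixed. Origin at the centre of its underside on the table; +x along the slide, away from the robot; +y to the left. Two upright aluminium cheeks, left and right: 80 mm long (x -40 to 40), 14 mm thick, top at z = 112 mm, outer faces at y = +92 and -92 mm, each with a 14.5 mm round hole along y. A green food box slides between them.
- food_box (a joint): Slide of the green food box (160 x 150 mm, lid top at z = 120 mm, hollow) along slicer +x, m: 0 at the near stop (start, locked by the pin), 0.11 at the far stop. About 4 N of friction; stays where left. Its side walls (14 mm, 3 mm inside the cheeks) have a 14.5 mm hole each: at 0 the left one lines up with the left cheek's, at 0.11 the right one with the right cheek's.
- box_knob (a point): Middle of the black upright knob on the food box's lid: cylinder 28 mm in diameter, 40 mm tall (z from 120 to 160 mm). It moves with the box.
- pin_handle (a point): Centre of the loose pin's orange handle: square bar 26 x 26 x 60 mm, a red button at its free end. x axis along the pin to the nose; y, z square to the flats. Pin about 0.16 kg, centre of mass inside the handle: it lies level on a flat of the handle. At the start it is seated in the left holes, nose to slicer -y, handle outwards, drooping about 6 degrees.
- pin_shoulder (a point): Point on the pin's axis where the shank leaves the handle, 30 mm from pin_handle towards the nose (same axes). Shank 12 mm in diameter, 58 mm long, the last 10 mm tapered to 6.4 mm. Two sprung brass balls, 38.5 mm from the shoulder, stand 17.5 mm across; 10 to 15 N along the axis gets them through. Fully home: shoulder at the cheek's outer face, with up to 3.5 mm of play.
- left_hole (a point): Mouth of the left cheek's hole, on its outer face, at slicer x = 0, z = 72 mm (same axes as the slicer; the outward direction is +y).
- right_hole (a point): Mouth of the right cheek's hole, on its outer face, at slicer x = 0, z = 72 mm (same axes as the slicer; the outward direction is -y).
- tray: Shallow steel tray fixed to the table, 200 (x) x 150 (y) mm outside, rim 14 mm high, walls 4 mm, floor about 4 mm thick. Origin at the centre of its underside. It may stand to the left or to the right of the slicer.
- bowl: White bowl, 140 mm across, 42 mm high; stands on the side of the slicer where the tray does not. Origin at the centre of its underside.
- sauce_bottle: Amber sauce bottle, 64 mm across, 190 mm tall, standing. Origin at the centre of its underside.
- cup: Blue cup, 74 mm across, 85 mm tall, standing. Origin at the centre of its underside.
There are look-alikes about, which are no part of the job. Of the things that look like the part that bears pin_handle, the middle-sized one is meant.

How it is judged:
By the outcome, as a careful person would: the job done as asked, in the order asked, and still so for the second after the job is handed in, with the robot touching nothing.
It also fails if it takes over 72 s, if anything falls off the work surface, if the arm or the gripper's body presses on something with over 40 N, if the wrist force passes 120 N, or if a joint passes its speed limit or range.

ROBOT

A 6-joint arm with a two-finger parallel gripper is mounted at the origin on the work surface. World frame = base frame: x ahead of the robot, y to its left, z up, the work surface at z = 0. Lengths are in m, angles in rad, forces in N, time in s.
With the tool pointing down it reaches from about 0.325 to 0.775 m from the base axis. Payload 5.5 kg.
Tool frame: the origin (TCP) lies between the finger pads; the fingertips stand 8 mm ahead of it and the grasp point (between the pads) lies 11 mm behind it; z points along the fingers, y is the direction in which the jaws open and shut (so a half turn about z gives the same grasp; the last joint's range is limited). The gripper opens to 88 mm and grips with 3 to 60 N. Pads are 20 mm wide; open, the fingers measure 115 mm over their backs; the gripper's body (75 mm by 178 mm) begins 61 mm behind the grasp point.
Start: joints at [-1.161, 0.091, 1.231, -0, 1.82, -0.057], TCP at [0.27, -0.536, 0.231] pointing down, gripper open.
Joint ranges: [-2.87, 2.87], [-0.86, 2.18], [0.17, 2.46], [-1.51, 4.65], [0.06, 2.69], [-2.65, 2.65]. Speed limits (rad/s): [2.57, 2.57, 3.01, 3.14, 3.14, 3.14].

INTERFACE

Orientations are given as a unit quaternion [w, x, y, z].
In Python, from workcell import read_state, cams, workorder, spotter gives the robot as it stands.
- The arm moves only by the tool jog_arm, never from a script. Its argument "series" is a list of rows, each an object of numbers: "claw": the finger opening in mm, from 0 to 87.8; "x", "y", "z": the shift along the tool's x, y, z in mm; "ax", "ay", "az": the turn, a rotation vector about the tool's x, y, z in degrees. A call has 1 to 12 rows; each row is the pose to reach, as a shift and turn from the pose measured when the call began, along the tool's axes at that moment; what a row does not reach only later rows make up. A row lasts 1/8 s, in which the tool goes at most 62.5 mm and 10.7 degrees, less where a joint would pass 70% of its speed; a pose out of reach is approached as far as the arm can. A call with a gripper value outside its range is refused whole. The fingers move at their own pace and stop on an object; "squeeze" is the grip in N (left out, the last holds). Time passes only in rows, so rows that repeat a pose let the fingers close. It gives the time, the measured TCP pose, the force and the opening at its end, in the units of the state.
- read_state(): the state, without advancing time (a new reading comes with each control period).
- cams.grab_frame(name): name is "side" or "top"; returns (picture, depth): 480x640x3 uint8, red, green, blue; 480x640 float32, m along the optical axis (not along the pixel's ray), 0 where there is no reading.
- cams.camera_model(name): a dict with "vertical_fov" (degrees; the focal length in pixels is half the picture's height over the tangent of half this angle, whatever the lens; pixels are square), "cx", "cy" (the principal point, pixels), "R" (3x3) and "t" (3): a world point X has camera coordinates R X + t. Camera axes: x right, y down, z forward; pixel columns grow to the right and rows downward; lengths in m; the calibration is good to about 2 mm. A picture is of the moment at which its call begins. camera_model takes no time and is no camera call.
- workorder.job_done(): hands the job in, once; it reports no verdict.
Trained networks look in the newest picture that a camera, given by its name, has taken for a name from the list of things; names that differ only in an ending like _2 or _b are one class to them, and where a whole thing is asked for, a point or a joint stands for the part that bears it (a point fixed in the world has none). Each returns a list of dicts, best first, with "score" (0 to 1); they miss things now and then, are a little off and sometimes report something else, mostly with a low value. They report only what shows in the picture. A call takes as long as a camera call. They do not tell look-alikes from the thing itself.
- spotter.look_for(camera, target): "location" ([column, row] in pixels, amid what is visible of it).
The state is a dict: "time": time; "joints": joint angles; "qvel": joint speeds; "joint_torque": joint torques, N m; "eef_pos": TCP position; "tool_rot": TCP orientation; "ft_force": force on the tool from outside, world axes, zero at the start; "torque": the same for the moment, N m; "width": finger opening in m.
Only numpy, scipy, OpenCV 4.12 (cv2) and the standard library are available. Lean on these libraries where they do the work, as an engineer would, in place of code of your own. Each camera call takes 0.05 s, during which the arm holds its last target. There are 200 camera calls.

## Working session

There is one attempt and no reset: what is moved stays moved. The work goes in short steps, Python scripts to look and compute and a tool call to move; the robot and the scene stay as the last step left them, time stands still between calls to the robot, and variables do not carry over. Pictures are saved under pics/ and viewed, about 8 in all and at most 12, crops included, and the job is handed in when it is done.

Besides the shell and the picture viewer there is one more tool, called after "Request:" as name([rows], argument=value, ...), one row to a line, values as JSON. jog_arm: Moves the arm, as the interface text tells. Its arguments: {"type":"object","properties":{"series":{"type":"array","items":{"type":"object","properties":{"claw":{"type":"number"},"x":{"type":"number"},"y":{"type":"number"},"z":{"type":"number"},"ax":{"type":"number"},"ay":{"type":"number"},"az":{"type":"number"}}}},"squeeze":{"type":"number"}},"required":["series"]}

```bash
ls; mkdir -p pics; cat > h.py <<'E'
import numpy as np, cv2
from workcell import read_state, cams, workorder, spotter
def f(m): return 240/np.tan(np.radians(m["vertical_fov"])/2)
def deproj(cam,u,v,z):
    m=cams.camera_model(cam); p=np.array([(u-m["cx"])/f(m)*z,(v-m["cy"])/f(m)*z,z])
    return np.array(m["R"]).T@(p-np.array(m["t"]))
def proj(cam,X):
    m=cams.camera_model(cam); p=np.array(m["R"])@X+np.array(m["t"])
    return np.array([m["cx"]+f(m)*p[0]/p[2],m["cy"]+f(m)*p[1]/p[2]])
def cloud(cam,d):
    m=cams.camera_model(cam); v,u=np.mgrid[0:480,0:640]
    P=np.stack([(u-m["cx"])/f(m)*d,(v-m["cy"])/f(m)*d,d],-1)
    return (P-np.array(m["t"]))@np.array(m["R"])
def save(n,im,s=1): cv2.imwrite("pics/"+n,cv2.resize(im[:,:,::-1],None,fx=s,fy=s,interpolation=cv2.INTER_CUBIC))
E
python3 - <<'E'
from h import *
np.set_printoptions(precision=4,suppress=True)
for c in ["side","top"]:
    im,d=cams.grab_frame(c); save(c+"0.png",im); np.savez(c+"0.npz",im=im,d=d)
    print(c,cams.camera_model(c)); P=cloud(c,d)
    for t in ["slicer","food_box","box_knob","pin_handle","tray","bowl","sauce_bottle","cup"]:
        for r in spotter.look_for(c,t)[:4]:
            u,v=np.round(r["location"]).astype(int); print(t,round(r["score"],2),u,v,P[v,u] if d[v,u]>0 else None)
print(read_state())
E
```

```text
pics
side {'vertical_fov': 56.10752757366482, 'cx': 315.79595846810923, 'cy': 238.4099123416239, 'R': array([[-0.7794, -0.6264,  0.0149],
       [-0.4164,  0.5001, -0.7593],
       [ 0.4682, -0.5979, -0.6506]]), 't': array([0.4374, 0.3321, 0.7639])}
slicer 0.86 344 283 [0.4474 0.0582 0.1179]
food_box 0.72 359 273 [0.4398 0.0191 0.1197]
box_knob 0.58 360 271 [0.4426 0.0113 0.1175]
box_knob 0.31 417 213 [ 0.5083 -0.3724  0.0042]
pin_handle 0.88 203 248 [0.8195 0.1057 0.0277]
pin_handle 0.62 366 396 [0.3091 0.1724 0.0145]
pin_handle 0.6 298 302 [0.5071 0.1245 0.0783]
tray 0.78 224 403 [0.4987 0.3364 0.0031]
tray 0.6 360 267 [0.4491 0.0018 0.1173]
tray 0.48 346 283 [0.4443 0.0561 0.1183]
bowl 0.96 420 211 [ 0.5036 -0.3786  0.0096]
sauce_bottle 0.92 169 302 [0.6762 0.2945 0.105 ]
cup 0.61 477 254 [ 0.295  -0.2341  0.0762]
top {'vertical_fov': 51.65085801375207, 'cx': 312.03876613718904, 'cy': 242.4718197504872, 'R': array([[ 0.0155, -0.9998,  0.0082],
       [-0.9885, -0.0166, -0.1505],
       [ 0.1506, -0.0058, -0.9886]]), 't': array([-0.0134,  0.5611,  1.2056])}
slicer 0.81 316 261 [ 0.
[... 206 characters left out ...]
0759]
pin_handle 0.62 243 343 [0.3092 0.1635 0.0169]
tray 0.62 180 264 [0.5055 0.3346 0.0026]
bowl 0.74 450 272 [ 0.4964 -0.3622  0.001 ]
sauce_bottle 0.78 201 181 [0.6887 0.2604 0.1399]
cup 0.64 424 352 [ 0.2935 -0.2894  0.0087]
{'time': 0.9, 'joints': array([-1.1607,  0.0911,  1.2307, -0.    ,  1.8198, -0.0567]), 'qvel': array([ 0.0029, -0.0008,  0.002 , -0.0004,  0.0004, -0.0003]), 'joint_torque': array([  0.0002, -44.6195, -40.6509,   0.0698,   0.0194,   0.    ]), 'eef_pos': array([ 0.27  , -0.5358,  0.2307]), 'tool_rot': array([ 0.    ,  0.9729,  0.2313, -0.    ]), 'ft_force': array([-0.0104,  0.2441, -0.0928]), 'torque': array([ 0.0099,  0.0287, -0.0215]), 'width': 0.08749468038007077}
```

View pics/side0.png

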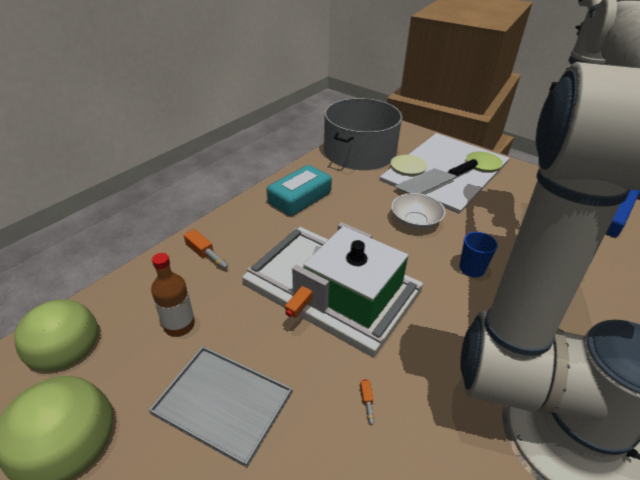

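View pics/top0.png

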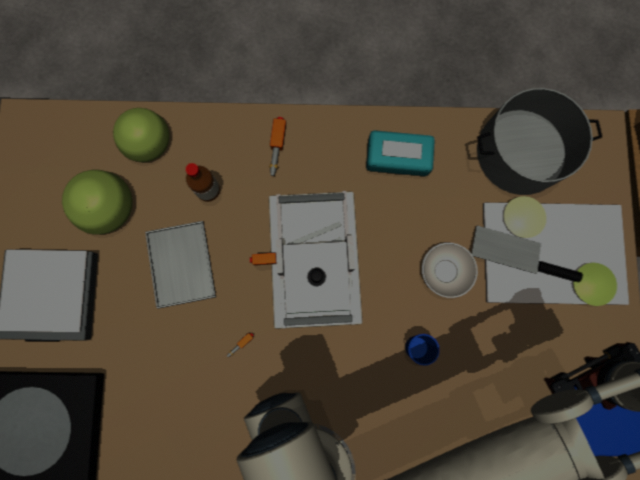

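Look-alikes by pixel (top view):
- Large orange tool, loose at the far side: (277,135).
- Orange handle seated in the left cheek: (263,257).
- Small one, near the robot: (243,343).

The middle-sized, seated one is the pin. I'll measure the geometry and check one close crop.

```bash
cat >> h.py <<'E'
def rect(P,mask):
    q=P[mask][:,:2]; c,s,a=cv2.minAreaRect((q*1000).astype(np.float32)); return np.round(c,1),np.round(s,1),round(a,2),len(q)
def orange(im):
    h=cv2.cvtColor(im,cv2.COLOR_RGB2HSV).astype(int); return (h[...,0]<14)&(h[...,1]>170)&(h[...,2]>110)
E
python3 - <<'E'
from h import *
np.set_printoptions(precision=4,suppress=True)
D={c:np.load(c+"0.npz") for c in ["side","top"]}
for c in D:
    im,d=D[c]["im"],D[c]["d"]; P=cloud(c,d); x,y,z=P[...,0],P[...,1],P[...,2]
    reg=(d>0)&(x>.3)&(x<.75)&(abs(y+.01)<.16)
    er=lambda m: cv2.morphologyEx(m.astype(np.uint8),cv2.MORPH_OPEN,np.ones((3,3)))>0
    print(c,"bed",rect(P,er(reg&(z>.018)&(z<.04))),"lid",rect(P,er(reg&(z>.114)&(z<.127))), "lidz",np.median(z[reg&(z>.114)&(z<.127)]))
    k=reg&(z>.145); print("knob",k.sum(),P[k].mean(0), P[k][:,2].max())
    m=orange(im)&(d>0)&(z>.045)&(x>.4)&(x<.6)&(y>.05)&(y<.2)
    print("handle",m.sum(),P[m].min(0),P[m].max(0),rect(P,m))
    q=P[m]; t=q[q[:,2]>np.percentile(q[:,2],60)]; print(t.mean(0), np.linalg.svd(q-q.mean(0))[2][0])
    t=(d>0)&(z<.03)&(abs(x-.5)<.14)&(abs(y-.335)<.11)&(z>.008); print("tray",rect(P,er(t)))
a=cv2.resize(D["top"]["im"][225:290,235:315],(640,520),interpolation=cv2.INTER_CUBIC)
b=cv2.resize(D["side"]["im"][260:335,260:352],(640,520),interpolation=cv2.INTER_CUBIC)
save("crop1.png",cv2.resize(np.hstack([a,b]),(800,325)))
E
```

```text
side bed (array([523.8,  -7.1]), array([342.4, 223.2]), 3.86, 5499) lid (array([468.6, -11.2]), array([160.8, 152.3]), 4.11, 3828) lidz 0.11857681364381081
knob 163 [ 0.4663 -0.0078  0.1555] 0.1604580275362908
handle 329 [0.5    0.087  0.0649] [0.5276 0.1512 0.0841] (array([512.9, 119.5]), array([24.8, 64. ]), 5.01, 329)
[0.5148 0.1035 0.0804] [-0.07    0.988  -0.1373]
tray (array([504.5, 336.5]), array([201.4, 150.9]), 12.25, 613)
top bed (array([524.3, -11.9]), array([340.6, 220.5]), 3.87, 5714) lid (array([469.2, -15.7]), array([159.7, 150.1]), 3.91, 4128) lidz 0.11914542475288473
knob 116 [ 0.4685 -0.0153  0.1589] 0.165424684032749
handle 166 [0.5029 0.0849 0.0673] [0.5282 0.1472 0.0854] (array([515. , 116.4]), array([23.7, 61.9]), 4.12, 166)
[0.5169 0.1081 0.0811] [-0.1274  0.9845 -0.1206]
tray (array([0., 0.]), array([0., 0.]), 0.0, 0)
```

View pics/crop1.png

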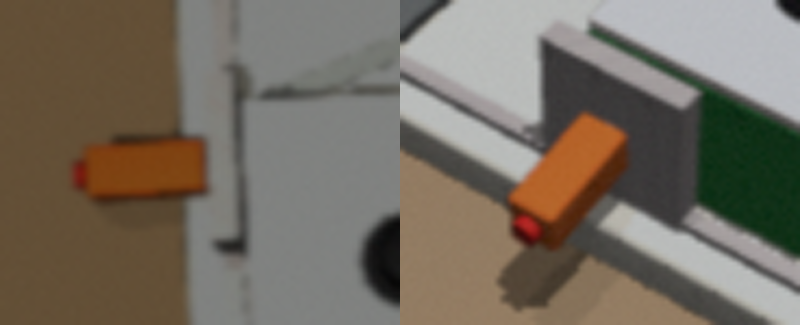

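The crop shows the orange handle with its red button at the outer end, flats level, seated in the left cheek. Next I'll add a helper that works out tool-frame moves.

```bash
cat >> h.py <<'E'
from scipy.spatial.transform import Rotation as Rn
def go(p,psi,s=None):
    "tool-frame shift (mm) and turn (deg) to TCP p, tool down, tool x at world angle psi"
    s=s or read_state(); w,x,y,z=s["tool_rot"]; R=Rn.from_quat([x,y,z,w])
    T=Rn.from_euler("z",psi,degrees=True)*Rn.from_rotvec([np.pi,0,0])
    sh=R.inv().apply(np.array(p)-s["eef_pos"])*1000; rv=(R.inv()*T).as_rotvec(degrees=True)
    print("t",round(s["time"],2),"shift",np.round(sh,1),"turn",np.round(rv,1),"F",np.round(s["ft_force"],1),"w",round(s["width"]*1000,1))
C=np.array([.524,-.0095]); YAW=3.87; ex=np.array([np.cos(np.radians(YAW)),np.sin(np.radians(YAW))]); ey=np.array([-ex[1],ex[0]])
def sl(x,y,z): return np.append(C+x*ex+y*ey,z)
E
python3 - <<'E'
from h import *
print(sl(0,.128,.2)); go(sl(0,.128,.2),93.87)
E
```

```text
[0.51536091 0.11820813 0.2       ]
t 0.9 shift [ 513.4 -473.6   30.6] turn [  0.    0.  -67.1] F [-0.   0.2 -0.1] w 87.5
```

Request:
jog_arm([
  {"x": 43, "y": -39, "z": 0, "az": -6, "claw": 60},
  {"x": 86, "y": -79, "z": 0, "az": -12, "claw": 60},
  {"x": 128, "y": -118, "z": 0, "az": -18, "claw": 60},
  {"x": 171, "y": -158, "z": 0, "az": -24, "claw": 60},
  {"x": 214, "y": -197, "z": 0, "az": -30, "claw": 60},
  {"x": 257, "y": -237, "z": 0, "az": -36, "claw": 60},
  {"x": 299, "y": -276, "z": 0, "az": -42, "claw": 60},
  {"x": 342, "y": -316, "z": 0, "az": -48, "claw": 60},
  {"x": 385, "y": -355, "z": 0, "az": -54, "claw": 60},
  {"x": 428, "y": -395, "z": 10, "az": -60, "claw": 60},
  {"x": 471, "y": -434, "z": 20, "az": -64, "claw": 60},
  {"x": 513.4, "y": -473.6, "z": 30.6, "az": -67.1, "claw": 60},
])

```text
invalid input
```

```bash
python3 - <<'E'
from h import *
print(read_state()["eef_pos"]); go(sl(0,.128,.058),93.87)
E
```

```text
[ 0.27000856 -0.53582209  0.2306637 ]
t 0.9 shift [ 513.4 -473.6  172.6] turn [  0.    0.  -67.1] F [-0.   0.2 -0.1] w 87.5
```

Request:
jog_arm([
  {"x": 43, "y": -39, "z": 0, "ax": 0, "ay": 0, "az": -6, "claw": 60},
  {"x": 86, "y": -79, "z": 0, "ax": 0, "ay": 0, "az": -12, "claw": 60},
], squeeze=20)

```text
time: 1.15
eef_pos: [0.3114, -0.4256, 0.2301]
tool_rot: [-0.0, 0.943, 0.333, 0.0]
ft_force: [0.4, -0.2, 0.4]
width: 0.0713
```

```bash
python3 - <<'E'
from h import *
go(sl(0,.128,.2),93.87)
E
```

```text
t 1.15 shift [ 500.  -295.4   30.5] turn [ -0.  -0. -55.] F [ 0.4 -0.2  0.4] w 71.3
```

Request:
jog_arm([
  {"x": 50, "y": -30, "z": 0, "ax": 0, "ay": 0, "az": -6, "claw": 60},
  {"x": 100, "y": -60, "z": 0, "ax": 0, "ay": 0, "az": -12, "claw": 60},
  {"x": 150, "y": -89, "z": 0, "ax": 0, "ay": 0, "az": -18, "claw": 60},
  {"x": 200, "y": -118, "z": 0, "ax": 0, "ay": 0, "az": -24, "claw": 60},
  {"x": 250, "y": -148, "z": 0, "ax": 0, "ay": 0, "az": -30, "claw": 60},
  {"x": 300, "y": -178, "z": 0, "ax": 0, "ay": 0, "az": -36, "claw": 60},
  {"x": 350, "y": -207, "z": 0, "ax": 0, "ay": 0, "az": -42, "claw": 60},
  {"x": 400, "y": -236, "z": 10, "ax": 0, "ay": 0, "az": -47, "claw": 60},
  {"x": 450, "y": -266, "z": 20, "ax": 0, "ay": 0, "az": -52, "claw": 60},
  {"x": 500, "y": -295.4, "z": 30.5, "ax": 0, "ay": 0, "az": -55, "claw": 60},
  {"x": 500, "y": -295.4, "z": 30.5, "ax": 0, "ay": 0, "az": -55, "claw": 60},
], squeeze=20)

```text
time: 2.52
eef_pos: [0.5152, 0.1215, 0.198]
tool_rot: [-0.002, 0.681, 0.732, -0.001]
ft_force: [-0.6, -1.1, -0.4]
width: 0.0595
```

```bash
python3 - <<'E'
from h import *
print(read_state()["eef_pos"]); go(sl(0,.128,.058),93.87)
E
```

```text
[0.51519839 0.12146211 0.19799916]
t 2.52 shift [ -3.4   0.4 140. ] turn [-0.2 -0.1  0.3] F [-0.6 -1.1 -0.4] w 59.5
```

Request:
jog_arm([
  {"x": -3.4, "y": 0.4, "z": 45, "ax": 0, "ay": 0, "az": 0, "claw": 60},
  {"x": -3.4, "y": 0.4, "z": 90, "ax": 0, "ay": 0, "az": 0, "claw": 60},
  {"x": -3.4, "y": 0.4, "z": 125, "ax": 0, "ay": 0, "az": 0.3, "claw": 60},
  {"x": -3.4, "y": 0.4, "z": 140, "ax": -0.2, "ay": 0, "az": 0.3, "claw": 60},
  {"x": -3.4, "y": 0.4, "z": 140, "ax": -0.2, "ay": 0, "az": 0.3, "claw": 60},
], squeeze=10)

```text
time: 3.15
eef_pos: [0.5151, 0.1176, 0.0579]
tool_rot: [-0.001, 0.683, 0.73, 0.0]
ft_force: [-0.4, 0.0, -0.4]
width: 0.0598
```

```bash
python3 - <<'E'
from h import *
go(sl(0,.128,.058),93.87)
im,d=cams.grab_frame("side"); save("g1.png",im[230:370,220:420],4)
im,d=cams.grab_frame("top"); P=cloud("top",d); m=orange(im)&(d>0)&(P[...,2]>.045)&(abs(P[...,0]-.5)<.1)&(P[...,1]>.05)&(P[...,1]<.2); print(m.sum())
E
```

```text
t 3.15 shift [ 0.6  0.3 -0.1] turn [-0.  -0.1 -0. ] F [-0.4  0.  -0.4] w 59.8
0
```

View pics/g1.png

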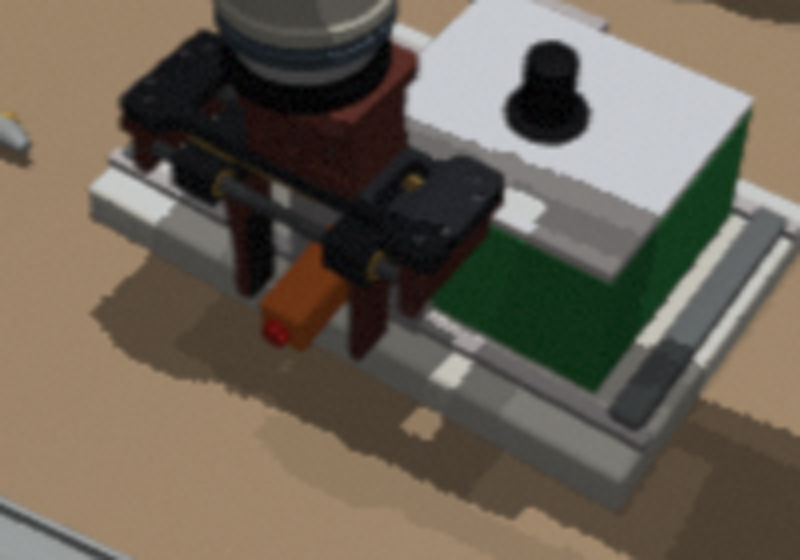

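The fingers (crop px ~250,270 and ~370,320) straddle the handle. Closing.

Request:
jog_arm([
  {"x": 0, "y": 0, "z": 0, "ax": 0, "ay": 0, "az": 0, "claw": 15},
  {"x": 0, "y": 0, "z": 0, "ax": 0, "ay": 0, "az": 0, "claw": 15},
  {"x": 0, "y": 0, "z": 0, "ax": 0, "ay": 0, "az": 0, "claw": 15},
  {"x": 0, "y": 0, "z": 0, "ax": 0, "ay": 0, "az": 0, "claw": 15},
  {"x": 0, "y": 0, "z": 0, "ax": 0, "ay": 0, "az": 0, "claw": 15},
  {"x": 0, "y": 0, "z": 0, "ax": 0, "ay": 0, "az": 0, "claw": 15},
], squeeze=10)

```text
time: 4.0
eef_pos: [0.5159, 0.1183, 0.0601]
tool_rot: [0.0, 0.683, 0.73, 0.001]
ft_force: [-4.0, 2.0, 3.9]
width: 0.0262
```

Request:
jog_arm([
  {"x": 0, "y": 0, "z": 0, "ax": 0, "ay": 0, "az": 0, "claw": 10},
  {"x": 0, "y": 0, "z": 0, "ax": 0, "ay": 0, "az": 0, "claw": 10},
  {"x": 4, "y": 0, "z": 0, "ax": 0, "ay": 0, "az": 0, "claw": 10},
  {"x": 8, "y": 0, "z": 0, "ax": 0, "ay": 0, "az": 0, "claw": 10},
  {"x": 14, "y": 0, "z": 0, "ax": 0, "ay": 0, "az": 0, "claw": 10},
  {"x": 20, "y": 0, "z": 0, "ax": 0, "ay": 0, "az": 0, "claw": 10},
  {"x": 30, "y": 0, "z": 0, "ax": 0, "ay": 0, "az": 0, "claw": 10},
  {"x": 40, "y": 0, "z": 0, "ax": 0, "ay": 0, "az": 0, "claw": 10},
  {"x": 55, "y": 0, "z": 0, "ax": 0, "ay": 0, "az": 0, "claw": 10},
  {"x": 70, "y": 0, "z": 0, "ax": 0, "ay": 0, "az": 0, "claw": 10},
  {"x": 85, "y": 0, "z": 0, "ax": 0, "ay": 0, "az": 0, "claw": 10},
  {"x": 85, "y": 0, "z": 0, "ax": 0, "ay": 0, "az": 0, "claw": 10},
], squeeze=55)

```text
time: 5.5
eef_pos: [0.5101, 0.2046, 0.0605]
tool_rot: [0.0, 0.682, 0.731, 0.002]
ft_force: [0.0, -0.0, -1.2]
width: 0.0258
```

```bash
python3 - <<'E'
from h import *
im,d=cams.grab_frame("side"); save("g2.png",im[200:380,180:420],3)
a=np.radians(12.25); u=np.array([np.cos(a),np.sin(a)])
p=np.array([.505,.336])-.029*u   # handle centre; pin nose toward tray +x
print(p); go([*p,.13],192.25)
E
```

```text
[0.4766603  0.32984685]
t 5.55 shift [128.2 -24.6 -69.4] turn [  0.2   0.  -98.3] F [-0.6 -0.3 -1.5] w 25.6
```

View pics/g2.png

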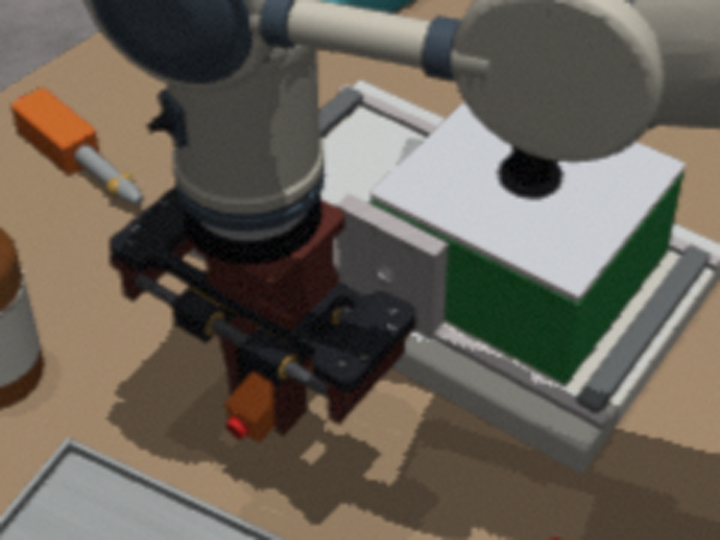

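The pin is out: the cheek hole shows empty at crop (385,272), and the handle is between the fingers. Now to the tray.

Request:
jog_arm([
  {"x": 12, "y": 0, "z": -35, "ax": 0, "ay": 0, "az": -9, "claw": 10},
  {"x": 24, "y": -3, "z": -69, "ax": 0, "ay": 0, "az": -18, "claw": 10},
  {"x": 38, "y": -6, "z": -69, "ax": 0, "ay": 0, "az": -27, "claw": 10},
  {"x": 52, "y": -9, "z": -69, "ax": 0, "ay": 0, "az": -36, "claw": 10},
  {"x": 66, "y": -12, "z": -69, "ax": 0, "ay": 0, "az": -45, "claw": 10},
  {"x": 80, "y": -15, "z": -69, "ax": 0, "ay": 0, "az": -54, "claw": 10},
  {"x": 94, "y": -18, "z": -69, "ax": 0, "ay": 0, "az": -63, "claw": 10},
  {"x": 108, "y": -21, "z": -69, "ax": 0, "ay": 0, "az": -72, "claw": 10},
  {"x": 118, "y": -23, "z": -69, "ax": 0, "ay": 0, "az": -81, "claw": 10},
  {"x": 128, "y": -25, "z": -69, "ax": 0, "ay": 0, "az": -90, "claw": 10},
  {"x": 128, "y": -25, "z": -50, "ax": 0, "ay": 0, "az": -98.3, "claw": 10},
  {"x": 128, "y": -25, "z": -30, "ax": 0, "ay": 0, "az": -98.3, "claw": 10},
], squeeze=55)

```text
time: 7.05
eef_pos: [0.4767, 0.3295, 0.0901]
tool_rot: [0.002, -0.106, 0.994, 0.001]
ft_force: [-0.1, 0.8, -1.8]
width: 0.0259
```

```bash
python3 - <<'E'
from h import *
print(read_state()["eef_pos"],read_state()["joints"]); go([.4767,.3298,.015],192.25)
E
```

```text
[0.47667885 0.32947703 0.09009358] [ 5.45975280e-01  5.08778356e-02  1.52167764e+00  1.80789140e-04
  1.56556894e+00 -1.23677647e+00]
t 7.05 shift [ 0.2  0.2 75.1] turn [ 0.1  0.2 -0.1] F [-0.1  0.8 -1.8] w 25.9
```

Request:
jog_arm([
  {"x": 0, "y": 0, "z": 30, "ax": 0, "ay": 0, "az": 0, "claw": 10},
  {"x": 0, "y": 0, "z": 55, "ax": 0, "ay": 0, "az": 0, "claw": 10},
  {"x": 0, "y": 0, "z": 68, "ax": 0, "ay": 0, "az": 0, "claw": 10},
  {"x": 0, "y": 0, "z": 75, "ax": 0, "ay": 0, "az": 0, "claw": 10},
  {"x": 0, "y": 0, "z": 75, "ax": 0, "ay": 0, "az": 0, "claw": 10},
], squeeze=55)

```text
time: 7.68
eef_pos: [0.4771, 0.3296, 0.0152]
tool_rot: [0.002, -0.105, 0.994, 0.001]
ft_force: [0.1, 0.0, -0.9]
width: 0.0256
```

Release, then rise and go to the knob. The knob target is slicer (-0.055, 0), and the jaws must open along slicer y.

Request:
jog_arm([
  {"x": 0, "y": 0, "z": 0, "ax": 0, "ay": 0, "az": 0, "claw": 30},
  {"x": 0, "y": 0, "z": 0, "ax": 0, "ay": 0, "az": 0, "claw": 45},
  {"x": 0, "y": 0, "z": 0, "ax": 0, "ay": 0, "az": 0, "claw": 55},
  {"x": 0, "y": 0, "z": 0, "ax": 0, "ay": 0, "az": 0, "claw": 60},
  {"x": 0, "y": 0, "z": -40, "ax": 0, "ay": 0, "az": 0, "claw": 60},
  {"x": 0, "y": 0, "z": -100, "ax": 0, "ay": 0, "az": 0, "claw": 60},
  {"x": 0, "y": 0, "z": -160, "ax": 0, "ay": 0, "az": 0, "claw": 60},
  {"x": 0, "y": 0, "z": -200, "ax": 0, "ay": 0, "az": 0, "claw": 60},
], squeeze=20)

```text
time: 8.68
eef_pos: [0.4768, 0.3294, 0.2191]
tool_rot: [0.003, -0.105, 0.994, 0.002]
ft_force: [0.2, 0.3, -0.3]
width: 0.0604
```

```bash
python3 - <<'E'
from h import *
s=read_state(); print(s["eef_pos"],s["ft_force"])
go(sl(-.055,0,.21),3.87); print(sl(-.055,0,.21))
E
```

```text
[0.47682561 0.32943936 0.21907532] [ 0.18172517  0.25411284 -0.29671022]
t 8.68 shift [  79.4 -333.4    7.6] turn [  -0.6    0.3 -171.8] F [ 0.2  0.3 -0.3] w 60.4
[ 0.46912541 -0.01321211  0.21      ]
```

Request:
jog_arm([
  {"x": 14, "y": -56, "z": 0, "ax": 0, "ay": 0, "az": 2, "claw": 60},
  {"x": 27, "y": -112, "z": 0, "ax": 0, "ay": 0, "az": 4, "claw": 60},
  {"x": 40, "y": -168, "z": 0, "ax": 0, "ay": 0, "az": 6, "claw": 60},
  {"x": 53, "y": -223, "z": 0, "ax": 0, "ay": 0, "az": 8, "claw": 60},
  {"x": 66, "y": -278, "z": 4, "ax": 0, "ay": 0, "az": 8.4, "claw": 60},
  {"x": 79.4, "y": -333.4, "z": 8, "ax": 0, "ay": 0, "az": 8.4, "claw": 60},
  {"x": 79.4, "y": -333.4, "z": 8, "ax": 0, "ay": 0, "az": 8.4, "claw": 60},
], squeeze=20)

```text
time: 9.55
eef_pos: [0.4687, -0.0164, 0.2094]
tool_rot: [0.003, -0.029, 1.0, 0.002]
ft_force: [-0.0, 0.9, -0.6]
width: 0.0598
```

```bash
python3 - <<'E'
from h import *
s=read_state(); print(s["eef_pos"])
go(sl(-.055,0,.138),183.87)
for c in ["side","top"]:
    im,d=cams.grab_frame(c); np.savez(c+"1.npz",im=im,d=d)
    if c=="side": save("g3.png",im[180:480,120:480],2)
    P=cloud(c,d); x,y,z=P[...,0],P[...,1],P[...,2]
    m=orange(im)&(d>0)&(z<.05)&(abs(x-.5)<.12)&(abs(y-.335)<.11); print(c,m.sum(),rect(P,m),P[m].max(0))
E
```

```text
[ 0.46868329 -0.01641906  0.20936358]
t 9.55 shift [-0.2  3.  71.4] turn [ 0.2  0.4 -0.5] F [-0.   0.9 -0.6] w 59.8
side 474 (array([477.6, 331.1]), array([63.7, 24.9]), 12.03, 474) [0.50947273 0.34901106 0.03181155]
top 65 (array([483.3, 328.6]), array([56.9, 20.4]), 14.15, 65) [0.51072862 0.34410686 0.03368606]
```

View pics/g3.png

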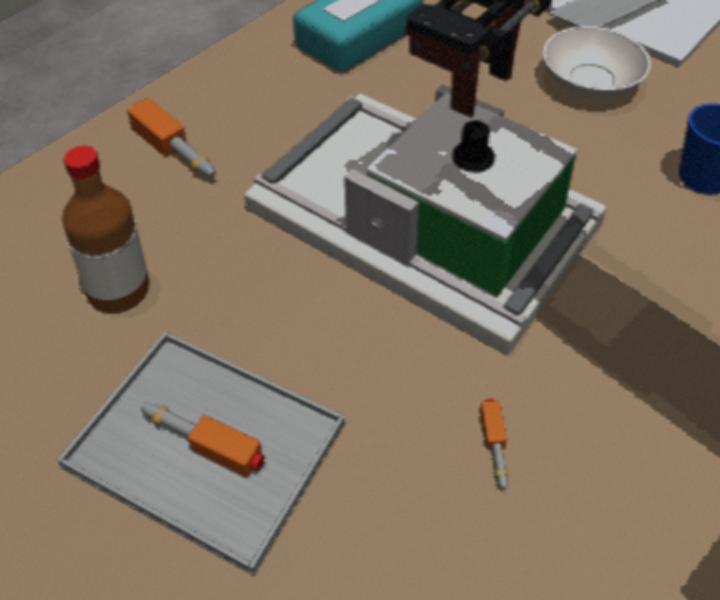

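The pin lies in the tray: handle at crop (225,445), nose at (150,410), away from the robot. The gripper is above the knob at crop (475,140). Descend and grip the knob.

Request:
jog_arm([
  {"x": 0, "y": 3, "z": 20, "ax": 0, "ay": 0, "az": 0, "claw": 60},
  {"x": 0, "y": 3, "z": 45, "ax": 0, "ay": 0.2, "az": -0.5, "claw": 60},
  {"x": 0, "y": 3, "z": 62, "ax": 0, "ay": 0.4, "az": -0.5, "claw": 60},
  {"x": 0, "y": 3, "z": 71, "ax": 0.2, "ay": 0.4, "az": -0.5, "claw": 60},
  {"x": 0, "y": 3, "z": 71, "ax": 0.2, "ay": 0.4, "az": -0.5, "claw": 20},
  {"x": 0, "y": 3, "z": 71, "ax": 0.2, "ay": 0.4, "az": -0.5, "claw": 15},
  {"x": 0, "y": 3, "z": 71, "ax": 0.2, "ay": 0.4, "az": -0.5, "claw": 15},
  {"x": 0, "y": 3, "z": 71, "ax": 0.2, "ay": 0.4, "az": -0.5, "claw": 15},
  {"x": 0, "y": 3, "z": 71, "ax": 0.2, "ay": 0.4, "az": -0.5, "claw": 15},
  {"x": 0, "y": 3, "z": 71, "ax": 0.2, "ay": 0.4, "az": -0.5, "claw": 15},
  {"x": 0, "y": 3, "z": 71, "ax": 0.2, "ay": 0.4, "az": -0.5, "claw": 15},
], squeeze=15)

```text
time: 11.02
eef_pos: [0.47, -0.0125, 0.1396]
tool_rot: [0.001, -0.035, 0.999, -0.002]
ft_force: [1.2, -8.9, -0.0]
width: 0.0277
```

```bash
python3 - <<'E'
from h import *
s=read_state(); print(s["eef_pos"])
go(sl(-.055,0,.138),183.87); go(s["eef_pos"]+np.append(.11*ex,0),183.87,s)
E
```

```text
[ 0.4699851  -0.01248632  0.13962734]
t 11.03 shift [ 0.9 -0.7  1.6] turn [-0.2  0.1  0.1] F [ 1.2 -8.9 -0. ] w 27.7
t 11.03 shift [-110.    -0.2    0.2] turn [-0.2  0.1  0.1] F [ 1.2 -8.9 -0. ] w 27.7
```

Request:
jog_arm([
  {"x": -10, "y": 0, "z": 0, "ax": 0, "ay": 0, "az": 0, "claw": 15},
  {"x": -22, "y": 0, "z": 0, "ax": 0, "ay": 0, "az": 0, "claw": 15},
  {"x": -34, "y": 0, "z": 0, "ax": 0, "ay": 0, "az": 0, "claw": 15},
  {"x": -46, "y": 0, "z": 0, "ax": 0, "ay": 0, "az": 0, "claw": 15},
  {"x": -58, "y": 0, "z": 0, "ax": 0, "ay": 0, "az": 0, "claw": 15},
  {"x": -70, "y": 0, "z": 0, "ax": 0, "ay": 0, "az": 0, "claw": 15},
  {"x": -82, "y": 0, "z": 0, "ax": 0, "ay": 0, "az": 0, "claw": 15},
  {"x": -94, "y": 0, "z": 0, "ax": 0, "ay": 0, "az": 0, "claw": 15},
  {"x": -103, "y": 0, "z": 0, "ax": 0, "ay": 0, "az": 0, "claw": 15},
  {"x": -108, "y": 0, "z": 0, "ax": 0, "ay": 0, "az": 0, "claw": 15},
  {"x": -112, "y": 0, "z": 0, "ax": 0, "ay": 0, "az": 0, "claw": 15},
  {"x": -112, "y": 0, "z": 0, "ax": 0, "ay": 0, "az": 0, "claw": 15},
], squeeze=40)

```text
time: 12.52
eef_pos: [0.5798, -0.0049, 0.1397]
tool_rot: [-0.002, -0.034, 0.999, -0.002]
ft_force: [-12.0, -1.0, 1.9]
width: 0.0273
```

```bash
python3 - <<'E'
from h import *
s=read_state(); print(s["eef_pos"], (s["eef_pos"][:2]-[.46998,-.01249])@ex,(s["eef_pos"][:2]-[.46998,-.01249])@ey); go(s["eef_pos"],183.87,s)
E
```

```text
[ 0.57980778 -0.00490477  0.13965997] 0.11008929365631102 0.00015533894941096357
t 12.53 shift [0. 0. 0.] turn [-0.2 -0.2  0.1] F [-12.   -1.    1.9] w 27.3
```

Request:
jog_arm([
  {"x": -2, "y": 0, "z": 0, "ax": 0, "ay": 0, "az": 0, "claw": 15},
  {"x": -4, "y": 0, "z": 0, "ax": 0, "ay": 0, "az": 0, "claw": 15},
  {"x": -4, "y": 0, "z": 0, "ax": 0, "ay": 0, "az": 0, "claw": 15},
], squeeze=40)

```text
time: 12.9
eef_pos: [0.5801, -0.0049, 0.1396]
tool_rot: [-0.006, -0.034, 0.999, -0.002]
ft_force: [-20.9, -1.1, 6.5]
width: 0.0274
```

Request:
jog_arm([
  {"x": 0, "y": 0, "z": 0, "ax": 0, "ay": 0, "az": 0, "claw": 35},
  {"x": 0, "y": 0, "z": 0, "ax": 0, "ay": 0, "az": 0, "claw": 50},
  {"x": 0, "y": 0, "z": 0, "ax": 0, "ay": 0, "az": 0, "claw": 60},
  {"x": 0, "y": 0, "z": 0, "ax": 0, "ay": 0, "az": 0, "claw": 60},
  {"x": 0, "y": 0, "z": -30, "ax": 0, "ay": 0, "az": 0, "claw": 60},
  {"x": 0, "y": 0, "z": -70, "ax": 0, "ay": 0, "az": 0, "claw": 60},
  {"x": 0, "y": 0, "z": -70, "ax": 0, "ay": 0, "az": 0, "claw": 60},
], squeeze=20)

```text
time: 13.78
eef_pos: [0.5825, -0.0046, 0.2139]
tool_rot: [-0.003, -0.034, 0.999, -0.002]
ft_force: [-1.2, -0.6, -0.6]
width: 0.0602
```

```bash
python3 - <<'E'
from h import *
s=read_state(); print(s["eef_pos"],s["ft_force"]); go([.478,.330,.15],12.25)
for c in ["side","top"]:
    im,d=cams.grab_frame(c); P=cloud(c,d); x,y,z=P[...,0],P[...,1],P[...,2]
    er=lambda m: cv2.morphologyEx(m.astype(np.uint8),cv2.MORPH_OPEN,np.ones((3,3)))>0
    print(c,"lid",rect(P,er((d>0)&(x>.4)&(x<.72)&(abs(y)<.12)&(z>.114)&(z<.127))))
E
```

```text
[ 0.58253477 -0.00462704  0.21390777] [-1.15675461 -0.5821395  -0.62315342]
t 13.78 shift [ 81.  341.3  62.7] turn [ -0.5   0.4 171.7] F [-1.2 -0.6 -0.6] w 60.2
side lid (array([578.4,  -4. ]), array([161.8, 152.1]), 4.11, 3245)
top lid (array([542.9,  -1.5]), array([ 89.5, 131.6]), 3.94, 1799)
```

Request:
jog_arm([
  {"x": 5, "y": 25, "z": 0, "ax": 0, "ay": 0, "az": 10, "claw": 60},
  {"x": 12, "y": 50, "z": 0, "ax": 0, "ay": 0, "az": 20, "claw": 60},
  {"x": 18, "y": 75, "z": 0, "ax": 0, "ay": 0, "az": 30, "claw": 60},
  {"x": 24, "y": 100, "z": 0, "ax": 0, "ay": 0, "az": 40, "claw": 60},
  {"x": 30, "y": 125, "z": 0, "ax": 0, "ay": 0, "az": 50, "claw": 60},
  {"x": 36, "y": 150, "z": 0, "ax": 0, "ay": 0, "az": 60, "claw": 60},
  {"x": 42, "y": 175, "z": 0, "ax": 0, "ay": 0, "az": 70, "claw": 60},
  {"x": 48, "y": 200, "z": 0, "ax": 0, "ay": 0, "az": 80, "claw": 60},
  {"x": 54, "y": 225, "z": 0, "ax": 0, "ay": 0, "az": 90, "claw": 60},
  {"x": 60, "y": 250, "z": 0, "ax": 0, "ay": 0, "az": 100, "claw": 60},
  {"x": 66, "y": 275, "z": 0, "ax": 0, "ay": 0, "az": 110, "claw": 60},
  {"x": 72, "y": 300, "z": 0, "ax": 0, "ay": 0, "az": 120, "claw": 60},
], squeeze=20)

```text
time: 15.38
eef_pos: [0.4879, 0.2903, 0.2068]
tool_rot: [-0.001, 0.85, 0.527, -0.008]
ft_force: [0.9, 0.5, -1.0]
width: 0.0604
```

```bash
python3 - <<'E'
from h import *
s=read_state(); print(s["eef_pos"],s["joints"]); go([.478,.330,.1],12.25)
E
```

```text
[0.48794088 0.2903295  0.20684989] [4.76069966e-01 1.50928833e-02 1.35145959e+00 1.28312964e-03
 1.79094958e+00 9.37137307e-01]
t 15.38 shift [ 32.4 -25.4 106.7] turn [-0.2  0.9 51.3] F [ 0.9  0.5 -1. ] w 60.4
```

Request:
jog_arm([
  {"x": 6, "y": -5, "z": 10, "ax": 0, "ay": 0, "az": 10, "claw": 60},
  {"x": 13, "y": -10, "z": 30, "ax": 0, "ay": 0, "az": 20, "claw": 60},
  {"x": 20, "y": -15, "z": 50, "ax": 0, "ay": 0, "az": 30, "claw": 60},
  {"x": 26, "y": -20, "z": 70, "ax": 0, "ay": 0.5, "az": 40, "claw": 60},
  {"x": 32, "y": -25, "z": 90, "ax": 0, "ay": 0.9, "az": 50, "claw": 60},
  {"x": 32.4, "y": -25.4, "z": 107, "ax": -0.2, "ay": 0.9, "az": 51.3, "claw": 60},
  {"x": 32.4, "y": -25.4, "z": 107, "ax": -0.2, "ay": 0.9, "az": 51.3, "claw": 60},
], squeeze=20)

```text
time: 16.25
eef_pos: [0.4768, 0.3291, 0.0968]
tool_rot: [0.001, 0.994, 0.109, -0.003]
ft_force: [-0.4, -0.9, 0.6]
width: 0.0601
```

```bash
python3 - <<'E'
from h import *
s=read_state(); print(s["eef_pos"]); go([.478,.330,.0145],12.25)
E
```

```text
[0.47676221 0.3291395  0.09680309]
t 16.25 shift [ 1.8 -0.7 82.3] turn [0.1 0.3 0.2] F [-0.4 -0.9  0.6] w 60.1
```

Request:
jog_arm([
  {"x": 1.8, "y": -0.7, "z": 35, "ax": 0, "ay": 0, "az": 0, "claw": 60},
  {"x": 1.8, "y": -0.7, "z": 60, "ax": 0, "ay": 0.3, "az": 0.2, "claw": 60},
  {"x": 1.8, "y": -0.7, "z": 75, "ax": 0.1, "ay": 0.3, "az": 0.2, "claw": 60},
  {"x": 1.8, "y": -0.7, "z": 82, "ax": 0.1, "ay": 0.3, "az": 0.2, "claw": 60},
  {"x": 1.8, "y": -0.7, "z": 82, "ax": 0.1, "ay": 0.3, "az": 0.2, "claw": 40},
  {"x": 1.8, "y": -0.7, "z": 82, "ax": 0.1, "ay": 0.3, "az": 0.2, "claw": 10},
  {"x": 1.8, "y": -0.7, "z": 82, "ax": 0.1, "ay": 0.3, "az": 0.2, "claw": 10},
  {"x": 1.8, "y": -0.7, "z": 82, "ax": 0.1, "ay": 0.3, "az": 0.2, "claw": 10},
  {"x": 1.8, "y": -0.7, "z": 82, "ax": 0.1, "ay": 0.3, "az": 0.2, "claw": 10},
  {"x": 1.8, "y": -0.7, "z": 82, "ax": 0.1, "ay": 0.3, "az": 0.2, "claw": 10},
], squeeze=15)

```text
time: 17.5
eef_pos: [0.4783, 0.3302, 0.0155]
tool_rot: [-0.0, 0.994, 0.107, 0.0]
ft_force: [-0.7, -0.7, 3.6]
width: 0.0258
```

Request:
jog_arm([
  {"x": 0, "y": 0, "z": 0, "ax": 0, "ay": 0, "az": 0, "claw": 10},
  {"x": 0, "y": 0, "z": 0, "ax": 0, "ay": 0, "az": 0, "claw": 10},
  {"x": 0, "y": 0, "z": -20, "ax": 0, "ay": 0, "az": 0, "claw": 10},
  {"x": 0, "y": 0, "z": -70, "ax": 0, "ay": 0, "az": 0, "claw": 10},
  {"x": 0, "y": 0, "z": -125, "ax": 0, "ay": 0, "az": 0, "claw": 10},
  {"x": 0, "y": 0, "z": -180, "ax": 0, "ay": 0, "az": 0, "claw": 10},
  {"x": 0, "y": 0, "z": -225, "ax": 0, "ay": 0, "az": 0, "claw": 10},
  {"x": 0, "y": 0, "z": -225, "ax": 0, "ay": 0, "az": 0, "claw": 10},
], squeeze=55)

```text
time: 18.5
eef_pos: [0.4792, 0.3306, 0.2465]
tool_rot: [-0.002, 0.994, 0.107, 0.005]
ft_force: [-0.4, 1.0, -2.1]
width: 0.0257
```

```bash
python3 - <<'E'
from h import *
s=read_state(); print(s["eef_pos"],s["ft_force"]); go(sl(0,-.225,.24),93.87); print(sl(0,-.225,.24))
im,d=cams.grab_frame("side"); np.savez("side2.npz",im=im,d=d); u,v=proj("side",s["eef_pos"]); print(u,v)
u,v=int(u),int(v); save("g4.png",im[max(0,v-110):v+110,max(0,u-120):u+140],3)
P=cloud("side",d); m=orange(im)&(d>0)&(np.linalg.norm(P-s["eef_pos"],axis=-1)<.08); q=P[m]; print(m.sum(),q.mean(0)-s["eef_pos"],np.linalg.svd(q-q.mean(0))[2][0])
E
```

```text
[0.47919334 0.33064199 0.24653798] [-0.41909466  0.99770516 -2.13405768]
t 18.5 shift [-61.5 564.5   3.7] turn [  0.2  -0.6 -81.6] F [-0.4  1.  -2.1] w 25.7
[ 0.5391859  -0.23398694  0.24      ]
216.09229289152927 317.52703664880016
71 [-0.02090613  0.00085576  0.01105441] [-0.96802761  0.08275413 -0.23680012]
```

View pics/g4.png

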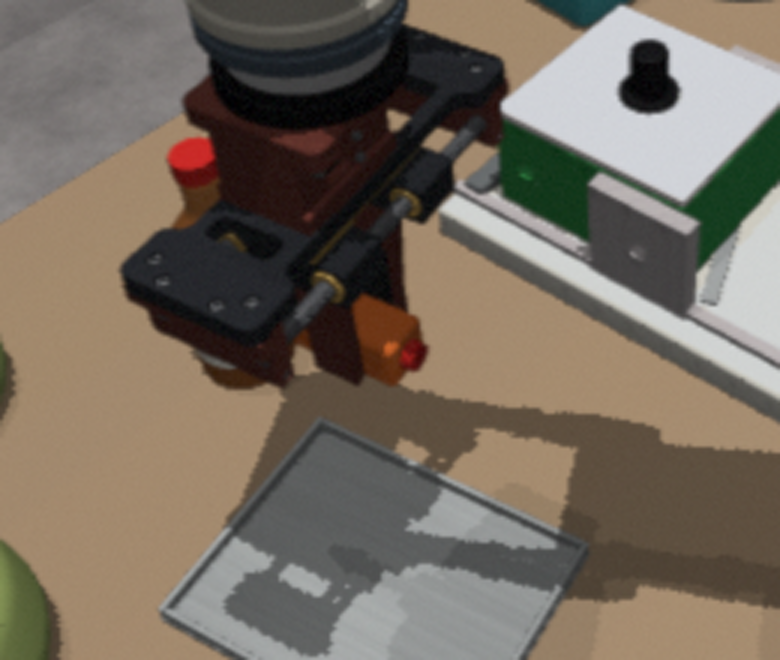

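The pin is in the jaws with its red button towards the robot, at crop (413,352). The box is at the far stop. Carry it over to the right side.

Request:
jog_arm([
  {"x": -2, "y": 25, "z": 0, "ax": 0, "ay": 0, "az": -4, "claw": 10},
  {"x": -6, "y": 70, "z": 0, "ax": 0, "ay": 0, "az": -12, "claw": 10},
  {"x": -12, "y": 120, "z": 0, "ax": 0, "ay": 0, "az": -20, "claw": 10},
  {"x": -18, "y": 170, "z": 0, "ax": 0, "ay": 0, "az": -28, "claw": 10},
  {"x": -24, "y": 220, "z": 0, "ax": 0, "ay": 0, "az": -36, "claw": 10},
  {"x": -30, "y": 275, "z": 0, "ax": 0, "ay": 0, "az": -44, "claw": 10},
  {"x": -36, "y": 330, "z": 0, "ax": 0, "ay": 0, "az": -52, "claw": 10},
  {"x": -42, "y": 385, "z": 0, "ax": 0, "ay": 0, "az": -60, "claw": 10},
  {"x": -48, "y": 440, "z": 0, "ax": 0, "ay": 0, "az": -68, "claw": 10},
  {"x": -54, "y": 490, "z": 0, "ax": 0, "ay": 0, "az": -76, "claw": 10},
  {"x": -60, "y": 535, "z": 0, "ax": 0, "ay": 0, "az": -80, "claw": 10},
  {"x": -61.5, "y": 564.5, "z": 3.7, "ax": 0.2, "ay": -0.6, "az": -81.6, "claw": 10},
], squeeze=55)

```text
time: 20.05
eef_pos: [0.5374, -0.2364, 0.2348]
tool_rot: [-0.003, 0.683, 0.73, -0.003]
ft_force: [0.0, 0.0, -1.7]
width: 0.0257
```

```bash
python3 - <<'E'
from h import *
s=read_state(); print(s["eef_pos"],s["ft_force"],s["joints"]); go(sl(0,-.225,.0705),93.87)
E
```

```text
[ 0.53742462 -0.23640574  0.23477937] [ 0.04355897  0.02783743 -1.70095347] [-0.4696958   0.06347356  1.25241139 -0.00472496  1.83242997 -0.53788739]
t 20.05 shift [  2.4   3.3 164.3] turn [-0.5  0.  -0. ] F [ 0.   0.  -1.7] w 25.7
```

Request:
jog_arm([
  {"x": 2.4, "y": 3.3, "z": 40, "ax": 0, "ay": 0, "az": 0, "claw": 10},
  {"x": 2.4, "y": 3.3, "z": 80, "ax": -0.2, "ay": 0, "az": 0, "claw": 10},
  {"x": 2.4, "y": 3.3, "z": 120, "ax": -0.5, "ay": 0, "az": 0, "claw": 10},
  {"x": 2.4, "y": 3.3, "z": 150, "ax": -0.5, "ay": 0, "az": 0, "claw": 10},
  {"x": 2.4, "y": 3.3, "z": 164, "ax": -0.5, "ay": 0, "az": 0, "claw": 10},
  {"x": 2.4, "y": 3.3, "z": 164, "ax": -0.5, "ay": 0, "az": 0, "claw": 10},
  {"x": 2.4, "y": 3.3, "z": 164, "ax": -0.5, "ay": 0, "az": 0, "claw": 10},
], squeeze=55)

```text
time: 20.92
eef_pos: [0.5398, -0.2342, 0.0721]
tool_rot: [0.001, 0.683, 0.73, 0.0]
ft_force: [-0.5, -0.2, -1.3]
width: 0.0255
```

```bash
python3 - <<'E'
from h import *
s=read_state(); print(s["eef_pos"],s["ft_force"]); go(sl(0.0003,-.185,.0705),93.87)
for c in ["top","side"]:
    im,d=cams.grab_frame(c); np.savez(c+"3.npz",im=im,d=d); P=cloud(c,d)
    u,v=np.int32(proj(c,s["eef_pos"])); save(c+"3.png",im[v-65:v+55,u-80:u+80],5)
    m=orange(im)&(d>0)&(np.linalg.norm(P-s["eef_pos"],axis=-1)<.08); q=P[m]
    if len(q)>5: print(c,m.sum(),q.min(0),q.max(0),np.linalg.svd(q-q.mean(0))[2][0])
E
```

```text
[ 0.53983621 -0.23422973  0.07212105] [-0.47303819 -0.15181421 -1.32968549]
t 20.93 shift [40.3 -0.4  1.6] turn [ 0.1  0.1 -0. ] F [-0.5 -0.2 -1.3] w 25.5
side 26 [ 0.52651521 -0.21355588  0.08229725] [ 0.54923614 -0.19823681  0.08610461] [-0.99147694  0.12924467 -0.01641039]
```

View pics/top3.png

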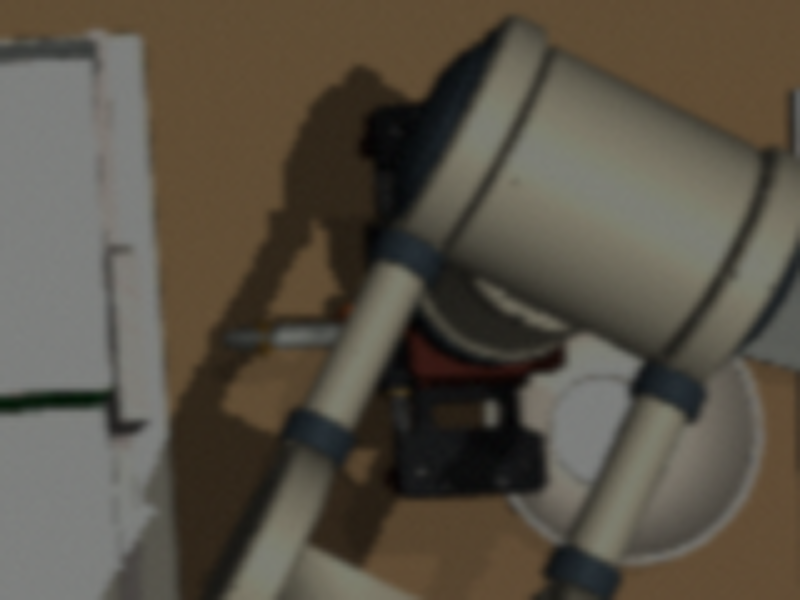

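The nose, at crop (225,337), lines up with the cheek's middle (spanning rows 248–428). Start the insertion.

Request:
jog_arm([
  {"x": 15, "y": -0.4, "z": 1.6, "ax": 0.1, "ay": 0.1, "az": 0, "claw": 10},
  {"x": 30, "y": -0.4, "z": 1.6, "ax": 0.1, "ay": 0.1, "az": 0, "claw": 10},
  {"x": 38, "y": -0.4, "z": 1.6, "ax": 0.1, "ay": 0.1, "az": 0, "claw": 10},
  {"x": 44, "y": -0.4, "z": 1.6, "ax": 0.1, "ay": 0.1, "az": 0, "claw": 10},
  {"x": 49, "y": -0.4, "z": 1.6, "ax": 0.1, "ay": 0.1, "az": 0, "claw": 10},
  {"x": 53, "y": -0.4, "z": 1.6, "ax": 0.1, "ay": 0.1, "az": 0, "claw": 10},
  {"x": 53, "y": -0.4, "z": 1.6, "ax": 0.1, "ay": 0.1, "az": 0, "claw": 10},
], squeeze=55)

```text
time: 21.9
eef_pos: [0.5361, -0.1814, 0.0708]
tool_rot: [0.0, 0.683, 0.73, 0.0]
ft_force: [-0.5, 0.3, -1.4]
width: 0.0261
```

```bash
python3 - <<'E'
from h import *
s=read_state(); r=s["eef_pos"][:2]-C; print(r@ex,r@ey,s["eef_pos"][2],s["torque"]); go(sl(0.0003,-.155,.0705),93.87)
E
```

```text
0.000472258814385354 -0.1723043828955168 0.07082593554976453 [-0.05882888 -0.104309   -0.01203318]
t 21.9 shift [17.3 -0.2  0.3] turn [ 0.1  0.  -0. ] F [-0.5  0.3 -1.4] w 26.1
```

Request:
jog_arm([
  {"x": 4, "y": -0.2, "z": 0.3, "ax": 0, "ay": 0, "az": 0, "claw": 10},
  {"x": 8, "y": -0.2, "z": 0.3, "ax": 0, "ay": 0, "az": 0, "claw": 10},
  {"x": 12, "y": -0.2, "z": 0.3, "ax": 0, "ay": 0, "az": 0, "claw": 10},
  {"x": 16, "y": -0.2, "z": 0.3, "ax": 0, "ay": 0, "az": 0, "claw": 10},
  {"x": 20, "y": -0.2, "z": 0.3, "ax": 0, "ay": 0, "az": 0, "claw": 10},
], squeeze=60)

```text
time: 22.52
eef_pos: [0.5345, -0.1611, 0.0705]
tool_rot: [0.0, 0.683, 0.73, 0.0]
ft_force: [-0.2, -0.1, -2.3]
width: 0.0254
```

```bash
python3 - <<'E'
from h import *
s=read_state(); r=s["eef_pos"][:2]-C; print(r@ex,r@ey,s["eef_pos"][2],s["torque"]); go(sl(0.0003,-.125,.0705),93.87)
E
```

```text
0.00026581634942988465 -0.1519634308400828 0.07054161352925833 [-3.41121257e-01 -2.73872033e-04  5.91721483e-02]
t 22.52 shift [27.  0.  0.] turn [ 0.1  0.  -0. ] F [-0.2 -0.1 -2.3] w 25.4
```

Request:
jog_arm([
  {"x": 4, "y": 0, "z": 0, "ax": 0, "ay": 0, "az": 0, "claw": 10},
  {"x": 8, "y": 0, "z": 0, "ax": 0, "ay": 0, "az": 0, "claw": 10},
  {"x": 12, "y": 0, "z": 0, "ax": 0, "ay": 0, "az": 0, "claw": 10},
  {"x": 16, "y": 0, "z": 0, "ax": 0, "ay": 0, "az": 0, "claw": 10},
  {"x": 20, "y": 0, "z": 0, "ax": 0, "ay": 0, "az": 0, "claw": 10},
  {"x": 23, "y": 0, "z": 0, "ax": 0, "ay": 0, "az": 0, "claw": 10},
], squeeze=60)

```text
time: 23.28
eef_pos: [0.5329, -0.1374, 0.0704]
tool_rot: [-0.0, 0.683, 0.731, 0.001]
ft_force: [-0.1, -0.3, -1.4]
width: 0.0256
```

```bash
python3 - <<'E'
from h import *
s=read_state(); r=s["eef_pos"][:2]-C; print(r@ex,r@ey,s["eef_pos"][2],s["torque"]); go(sl(0.0003,-.125,.0705),93.87)
im,d=cams.grab_frame("top"); u,v=np.int32(proj("top",s["eef_pos"])); save("top4.png",im[v-60:v+60,u-110:u+50],5)
E
```

```text
0.0002163571187175483 -0.12817776218170554 0.07035726588913971 [-0.0496685  -0.04677692  0.04107891]
t 23.27 shift [ 3.2  0.1 -0.1] turn [ 0.1 -0.1  0. ] F [-0.1 -0.3 -1.4] w 25.6
```

View pics/top4.png

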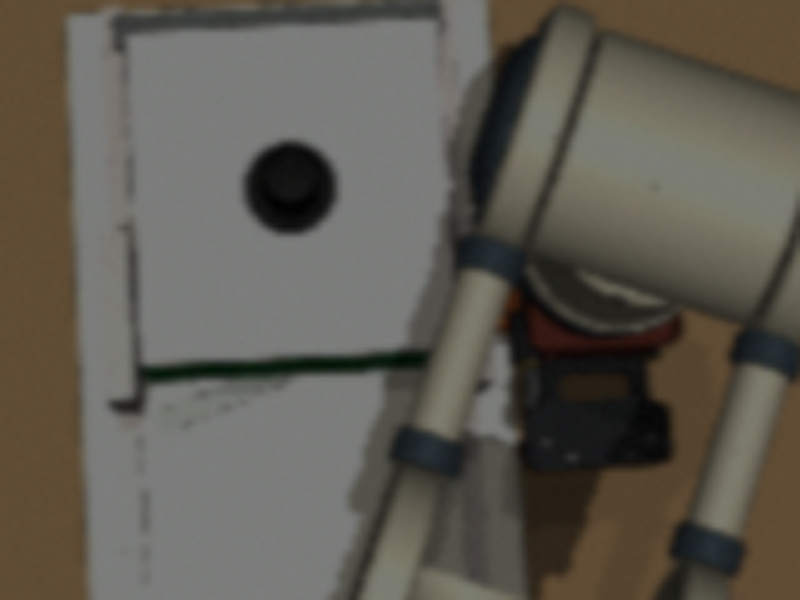

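No axial force yet, and the box is at the far end. Push on until the shoulder meets the cheek.

Request:
jog_arm([
  {"x": 2, "y": 0, "z": 0, "ax": 0, "ay": 0, "az": 0, "claw": 10},
  {"x": 4, "y": 0, "z": 0, "ax": 0, "ay": 0, "az": 0, "claw": 10},
  {"x": 6, "y": 0, "z": 0, "ax": 0, "ay": 0, "az": 0, "claw": 10},
], squeeze=60)

```text
time: 23.7
eef_pos: [0.5328, -0.1341, 0.0706]
tool_rot: [0.003, 0.683, 0.73, -0.001]
ft_force: [1.6, -14.8, -4.0]
width: 0.0256
```

Request:
jog_arm([
  {"x": 3, "y": 0, "z": 0, "ax": 0, "ay": 0, "az": 0, "claw": 10},
  {"x": 5, "y": 0, "z": 0, "ax": 0, "ay": 0, "az": 0, "claw": 10},
  {"x": 7, "y": 0, "z": 0, "ax": 0, "ay": 0, "az": 0, "claw": 10},
  {"x": 7, "y": 0, "z": 0, "ax": 0, "ay": 0, "az": 0, "claw": 10},
], squeeze=60)

```text
time: 24.2
eef_pos: [0.5327, -0.1341, 0.0711]
tool_rot: [0.008, 0.685, 0.729, -0.005]
ft_force: [2.6, -23.0, -6.1]
width: 0.0252
```

Solid stop at 23 N, with the shoulder about where it should be. Light tug to check that the balls hold.

Request:
jog_arm([
  {"x": -2, "y": 0, "z": 0, "ax": 0, "ay": 0, "az": 0, "claw": 10},
  {"x": -4, "y": 0, "z": 0, "ax": 0, "ay": 0, "az": 0, "claw": 10},
  {"x": -5.5, "y": 0, "z": 0, "ax": 0, "ay": 0, "az": 0, "claw": 10},
], squeeze=60)

```text
time: 24.58
eef_pos: [0.5328, -0.1385, 0.071]
tool_rot: [0.007, 0.685, 0.729, -0.005]
ft_force: [-3.0, 3.8, -1.1]
width: 0.0258
```

The tug met resistance after about 4 mm, roughly the stated play, so the balls are through. Push home, ease off and release.

Request:
jog_arm([
  {"x": 3, "y": 0, "z": 0, "ax": 0, "ay": 0, "az": 0, "claw": 10},
  {"x": 5.5, "y": 0, "z": 0, "ax": 0, "ay": 0, "az": 0, "claw": 10},
  {"x": 5.5, "y": 0, "z": 0, "ax": 0, "ay": 0, "az": 0, "claw": 10},
  {"x": 4.4, "y": 0, "z": 0, "ax": 0, "ay": 0, "az": 0, "claw": 10},
  {"x": 4.4, "y": 0, "z": 0, "ax": 0, "ay": 0, "az": 0, "claw": 30},
  {"x": 4.4, "y": 0, "z": 0, "ax": 0, "ay": 0, "az": 0, "claw": 45},
  {"x": 4.4, "y": 0, "z": 0, "ax": 0, "ay": 0, "az": 0, "claw": 60},
  {"x": 4.4, "y": 0, "z": 0, "ax": 0, "ay": 0, "az": 0, "claw": 60},
], squeeze=20)

```text
time: 25.58
eef_pos: [0.5325, -0.134, 0.071]
tool_rot: [0.007, 0.685, 0.729, -0.005]
ft_force: [0.6, -0.1, 0.2]
width: 0.0564
```

```bash
python3 - <<'E'
from h import *
s=read_state(); r=s["eef_pos"][:2]-C; print(r@ex,r@ey,s["eef_pos"][2]); go([*s["eef_pos"][:2],.25],93.87)
E
```

```text
0.00011681235915552042 -0.12484201468183118 0.07102882278962222
t 25.57 shift [  -2.9    0.4 -178.9] turn [ 0.1  0.9 -0.3] F [ 0.6 -0.1  0.2] w 56.4
```

Request:
jog_arm([
  {"x": 0, "y": 0, "z": 0, "ax": 0, "ay": 0, "az": 0, "claw": 60},
  {"x": 0, "y": 0, "z": -20, "ax": 0, "ay": 0, "az": 0, "claw": 60},
  {"x": 0, "y": 0, "z": -60, "ax": 0, "ay": 0, "az": 0, "claw": 60},
  {"x": 0, "y": 0, "z": -110, "ax": 0, "ay": 0, "az": 0, "claw": 60},
  {"x": -20, "y": 0, "z": -160, "ax": 0, "ay": 0, "az": 0, "claw": 60},
  {"x": -70, "y": 0, "z": -180, "ax": 0, "ay": 0, "az": 0, "claw": 60},
  {"x": -120, "y": 0, "z": -180, "ax": 0, "ay": 0, "az": 0, "claw": 60},
  {"x": -170, "y": -20, "z": -180, "ax": 0, "ay": 0, "az": 0, "claw": 60},
  {"x": -220, "y": -40, "z": -180, "ax": 0, "ay": 0, "az": 0, "claw": 60},
  {"x": -250, "y": -60, "z": -180, "ax": 0, "ay": 0, "az": 0, "claw": 60},
  {"x": -250, "y": -60, "z": -180, "ax": 0, "ay": 0, "az": 0, "claw": 60},
], squeeze=20)

```text
time: 26.95
eef_pos: [0.4864, -0.3865, 0.2562]
tool_rot: [0.007, 0.686, 0.728, -0.005]
ft_force: [0.1, 0.1, 0.2]
width: 0.0602
```

```bash
python3 - <<'E'
from h import *
for c in ["top","side"]:
    im,d=cams.grab_frame(c); save(c+"5.png",im); P=cloud(c,d)
    m=orange(im)&(d>0)&(P[...,2]>.045)&(abs(P[...,0]-.53)<.06)&(P[...,1]<-.05)&(P[...,1]>-.25); q=P[m]
    if len(q)>5:
        r=q[:,:2]-C; print(c,m.sum(),rect(P,m),"slicer x",(r@ex).min(),(r@ex).max(),"y",(r@ey).min(),(r@ey).max(),"z",q[:,2].min(),q[:,2].max())
    if c=="top": save("top5c.png",im[180:350,230:460],3.4)
print(read_state()["ft_force"])
E
```

```text
top 72 (array([ 531.4, -138.6]), array([24. , 61.6]), 4.97, 72) slicer x -0.013304814390223404 0.01107322522562658 y -0.16008220931673414 -0.09877084432026208 z 0.06907514881973642 0.08664665784190796
side 53 (array([ 531. , -148.4]), array([22.9, 22.8]), 3.48, 53) slicer x -0.013884955431936427 0.00907900965082961 y -0.15049219732855473 -0.12768142980653113 z 0.07280051576817587 0.08115785805490978
[0.58392171 0.50057116 0.74756962]
```

View pics/top5c.png

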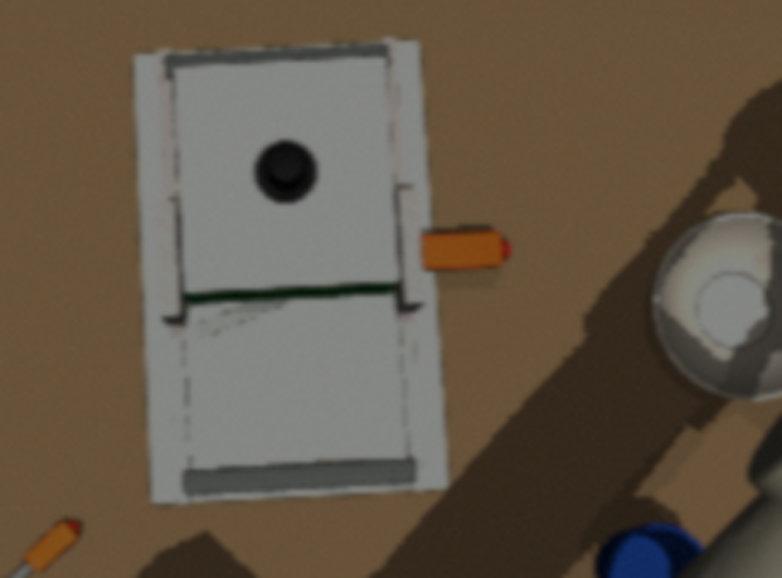

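View pics/side5.png

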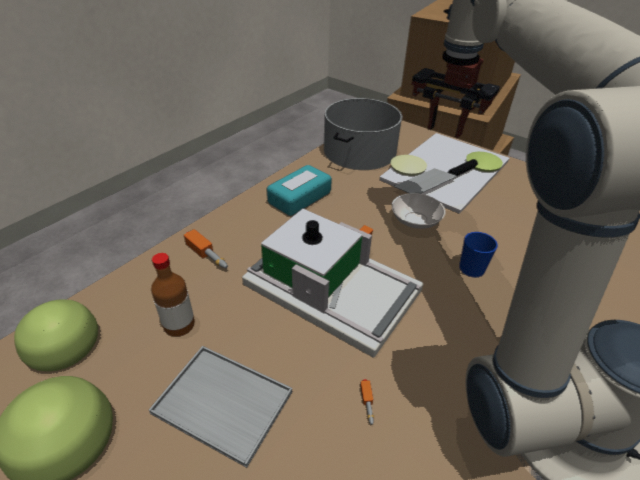

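```bash
python3 -c "
from h import *
print(workorder.job_done())"
```

```text
the job is handed in; nothing more can be done
None
```

I did the whole job in the order asked and handed it in at about 27 s of the 72 s allowed.

- **Pin out:** I pulled the middle-sized, seated pin from the left cheek, laid it in the steel tray and let go. A picture showed it lying there level.
- **Box moved:** I slid the food box by its knob. The gripper and the side camera both gave 110 mm of travel, and a further push at 21 N moved it no more, so it is at the far stop.
- **Pin home:** I took the pin from the tray again and pushed it into the right cheek from the right-hand side. It came to a solid stop at 23 N. A light tug met resistance after about 4.4 mm (the stated play is 3.5 mm), and I then pushed it home again and released it.
- **Last look:** The handle sits level with the middle of the right cheek and looks tight against it. The bottle stands in the final side picture, and so does the cup. The arm was clear of everything, with wrist force under 1 N.

**Disagreements:** The two cameras differ by about 5 mm sideways. Taken alone, the top camera puts the shoulder about 4 mm off the cheek's face with the slicer centre as the average of both cameras' readings. Judged against that camera's own view of the slicer, the pin is about as deep as it was on the left side at the start. I therefore relied on the solid stop and the tug.

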